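Weigh the top rosewood blank

ROBOT

A 7-joint arm with a two-finger parallel gripper is mounted at the origin on the work surface. World frame = base frame: x ahead of the robot, y to its left, z up, the work surface at z = 0. Lengths are in mm, angles in rad, forces in N, time in s.
With the tool pointing down it reaches from about 425 to 875 mm from the base axis. Payload 4.7 kg.
Tool frame: the origin (TCP) lies between the finger pads; the fingertips stand 11 mm ahead of it and the grasp point (between the pads) lies 8 mm behind it; z points along the fingers, y is the direction in which the jaws open and shut (so a half turn about z gives the same grasp; the last joint's range is limited). The gripper opens to 87 mm and grips with 3 to 60 N. Pads are 19 mm wide; open, the fingers measure 117 mm over their backs; the gripper's body (75 mm by 190 mm) begins 51 mm behind the grasp point.
Start: joints at [-1.209, 0.321, -0.07, 1.45, 0.023, 1.371, -0.057], TCP at [221.567, 611.091, 233.587] pointing down, gripper open.
Joint ranges: [-2.86, 2.86], [-0.3, 2.09], [-1.38, 1.24], [0.06, 2.45], [-1.56, 4.7], [0.09, 2.05], [-2.69, 2.69]. Speed limits (rad/s): [2.57, 2.57, 3.14, 3.14, 3.14, 3.14, 3.14].

INTERFACE

Orientations are given as [roll, pitch, yaw] about the fixed x, y, z axes, in that order (R = Rz(yaw) Ry(pitch) Rx(roll)).
In Python, from workcell import monitor, vision, order gives the robot as it stands.
- The arm moves only by the tool arm_command, never from a script. Its argument "plan" is a list of rows, each an object with "translation": the shift along the world's x, y, z in units of 25 mm (1.0 is 25 mm), a list of three; "twist": the turn, a rotation vector about the world's x, y, z in units of 8 degrees (1.0 is 8 degrees), a list of three; "grip": the opening, from -1 (shut) to 1 (fully open). In form: [{"translation": [dx, dy, dz], "twist": [ax, ay, az], "grip": grip}, ...]. A call has 1 to 12 rows; each row shifts and turns the commanded pose from where the row before left it; what a row does not reach is not made up. A row lasts 1/8 s, in which the tool goes at most 62.5 mm and 10.7 degrees, less where a joint would pass 70% of its speed; a pose out of reach is approached as far as the arm can. A call is refused whole if a number of a shift passes 1 or a number of a turn 1, either way. A call with a gripper value outside its range is refused whole. The fingers move at their own pace and stop on an object; "squeeze" is the grip in N (left out, the last holds). Time passes only in rows, so rows that do not move let the fingers close. It gives the time, the measured TCP pose, the force and the opening at its end, in the units of the state.
- monitor.sense(): the state, without advancing time (a new reading comes with each control period).
- vision.snapshot(name): name is "scene" or "top" or "wrist"; returns the picture (480x640x3 uint8, red, green, blue); there is no depth.
- vision.calibration(name): a dict with "vfov" (degrees; the focal length in pixels is half the picture's height over the tangent of half this angle, whatever the lens; pixels are square), "cx", "cy" (the principal point, pixels), "R" (3x3) and "t" (3): a world point X has camera coordinates R X + t; the wrist camera has in their place "T_tool_cam" (4x4, takes a point from camera to tool coordinates, whose origin is the TCP and whose axes are the flange's). Camera axes: x right, y down, z forward; pixel columns grow to the right and rows downward; lengths in mm; the calibration is good to about 2 mm. A picture is of the moment at which its call begins: read the wrist's pose just before it. calibration takes no time and is no camera call.
- order.hand_in(): hands the job in, once; it reports no verdict.
Trained networks look in the newest picture that a camera, given by its name, has taken for a name from the list of things; names that differ only in an ending like _2 or _b are one class to them, and where a whole thing is asked for, a point or a joint stands for the part that bears it (a point fixed in the world has none). Each returns a list of dicts, best first, with "confidence" (0 to 1); they miss things now and then, are a little off and sometimes report something else, mostly with a low value. They report only what shows in the picture. A call takes as long as a camera call. They do not tell look-alikes from the thing itself.
- vision.look_for(target, camera): "uv" ([column, row] in pixels, amid what is visible of it).
The state is a dict: "time_s": time; "q": joint angles; "joint_velocities": joint speeds; "joint_torque": joint torques, N m; "ee_pos": TCP position; "tcp_rot": TCP orientation; "ft_force": force on the tool from outside, world axes, zero at the start; "torque": the same for the moment, N m; "gripper_width": opening from 0.0 (shut) to 1.0 (fully open).
Only numpy, scipy, OpenCV 4.12 (cv2) and the standard library are available. Lean on these libraries where they do the work, as an engineer would, in place of code of your own. Each camera call takes 0.05 s, during which the arm holds its last target.

TASK

Weigh the top rosewood blank: pressing only lightly on it with the fingertips, slide it part way out through the tray's open end until a good third of it overhangs, still lying flat on the stack; then take it by its two long sides, lay it gently and flat in the middle of the scale's pan with its length along the pan's longer side, and let go. The blanks below must stay where they are in the tray, and nothing else on the table may be disturbed.

Things in the scene. Friction and masses are not known exactly. Their poses are not given: they have to be found in the camera images.
- tray: heavy pale wooden stock tray, cannot move, on screw feet set between 4 and 12 mm high. Origin under the middle of its 10 mm floor (at foot height, so 4 to 12 mm above the table); y along the stack, open end at -y, closed end from y = +87 mm. Side walls: inner faces x = +-34, outer +-43 mm; rims 60 mm above the origin, 2 mm above the top blank, so it cannot be gripped inside the tray
- mouth (a point): middle of the tray's open end at rim height: y = -85 mm, z = 60 mm in the tray's axes, flush with the blanks' ends; below and beyond it is only the table
- blank_a: oiled rosewood blank, one of four alike, 64 mm wide (x) by 170 mm long (y) by 12 mm thick (z), about 0.12 kg; origin at the centre of its underside, z up; the TOP one, underside 46 mm above the tray's origin, 2 mm play to each wall; it tips if slid out over 85 mm
- press (a point): middle of the top blank's upper face, 58 mm above the tray's origin. The lacquered faces slip on one another (friction about 0.4, less than a fingertip's on wood): a steady press of 7 to 12 N drags the blank along, a lighter one slips. Over 20 N onto the stack mars the lacquer; the stack is hard, so touch down at under 8 mm/s
- blank_b: oiled rosewood blank, one of four alike, 64 mm wide (x) by 170 mm long (y) by 12 mm thick (z), about 0.12 kg; origin at the centre of its underside, z up; second from the top, underside 34 mm above the tray's origin; must stay
- blank_c: oiled rosewood blank, one of four alike, 64 mm wide (x) by 170 mm long (y) by 12 mm thick (z), about 0.12 kg; origin at the centre of its underside, z up; third from the top, underside 22 mm above the tray's origin; must stay
- blank_d: oiled rosewood blank, one of four alike, 64 mm wide (x) by 170 mm long (y) by 12 mm thick (z), about 0.12 kg; origin at the centre of its underside, z up; the lowest, underside 10 mm above the tray's origin; must stay
- scale: bench scale, does not move: grey housing with a sloping key panel towards its -x side (housing reaches from x = -195 to +108 mm, y +-125 mm; panel at most 66 mm high), origin on the table under the middle of its pan. Loads or blows on it over 20 N harm its load cell
- pan (a point): middle of the upper face of the scale's flat steel pan, 78 mm above the table; the pan measures 200 mm (x) by 240 mm (y, its longer side) and is the highest part of the scale; axes as the scale's
- bowl: black bowl, 110 mm across, 62 mm high, origin under its centre; bystander
- vase: small turned wooden vase, 60 mm across, 70 mm high, origin under its centre; bystander
- wax_tin: round metal tin, 68 mm across, 34 mm high, origin under its centre, beyond the scale; bystander
- brush: dusting brush 170 mm long lying beside the scale, 20 mm high; bystander
- offcut: block of rosewood 50 by 70 by 30 mm high beyond the scale, origin under its centre; bystander
- card_box: closed cardboard box 75 by 130 by 55 mm, origin under its centre; bystander
- carving: small root carving on a round foot 76 mm across, about 100 mm high, origin under its centre; bystander
There are look-alikes about, which are no part of the job. What is shaped like the blank_a but red is not meant.

How it is judged (in metres and radians):
On the way:
1. the top blank lies flat on the stack and overhangs the tray's open end by more than 45 mm (y of blank_a in the frame of tray below -0.045 m and angle between blank_a's own z axis and vertical below 0.1 rad and z of blank_a in the frame of tray between 0.042 and 0.05 m), for 0.2 s.
At the end, for the whole second after the job is handed in: The top blank lies flat and at rest on the pan, its middle within 25 mm of the pan's middle in each direction, its length within 20 degrees of the pan's longer side; the three other blanks are within 6 mm of where they were in the tray (x of blank_a in the frame of pan between -0.025 and 0.025 m and y of blank_a in the frame of pan between -0.025 and 0.025 m and z of blank_a in the frame of pan below 0.004 m and angle between blank_a's own z axis and vertical below 0.05 rad and angle between the y axis of blank_a and the y axis of scale, either way round below 0.35 rad and linear speed of blank_a below 0.02 m/s and distance of each of blank_b, blank_c, blank_d from where it was at the start of the episode below 0.006 m); the robot touches nothing.
It fails at once if the top blank is pressed onto the next one with more than 20 N (contact force between blank_a and blank_b above 20 N).
It fails at once if a lower blank is shifted by more than 6 mm (distance of any of blank_b, blank_c, blank_d from where it was at the start of the episode above 0.006 m).
It fails at once if the scale is pressed or struck with more than 20 N (contact force between scale and anything else above 20 N).
It fails at once if a bystander is shifted by more than 20 mm (distance of any of bowl, vase, wax_tin, brush, offcut, card_box, carving from where it was at the start of the episode above 0.02 m).
It also fails if it takes over 64 s, if anything falls off the work surface, if the arm or the gripper's body presses on something with over 40 N, if the wrist force passes 120 N, or if a joint passes its speed limit or range.

## Working session

There is one attempt and no reset: what is moved stays moved. The work goes in short steps, Python scripts to look and compute and a tool call to move; the robot and the scene stay as the last step left them, time stands still between calls to the robot, and variables do not carry over. Pictures are saved under pics/ and viewed, and the job is handed in when it is done.

Besides the shell and the picture viewer there is one more tool, called after "Emit:" as name([rows], argument=value, ...), one row to a line, values as JSON. arm_command: Moves the arm, as the interface text tells. Its arguments: {"type":"object","properties":{"plan":{"type":"array"},"squeeze":{"type":"number"}},"required":["plan"]}

```bash
mkdir -p pics; ls; python3 - <<'E'
from workcell import monitor, vision, order
import cv2,json,numpy as np
s=monitor.sense();print(s)
for n in ["scene","top","wrist"]:
    im=vision.snapshot(n);cv2.imwrite(f"pics/{n}0.png",im[:,:,::-1])
    c=vision.calibration(n);print(n,{k:np.round(v,4).tolist() for k,v in c.items()})
E
```

```text
pics
{'time_s': 0.0, 'q': array([-1.20889033,  0.32182911, -0.07010009,  1.45165657,  0.02262037,
        1.37076913, -0.05690468]), 'joint_velocities': array([-0.00028369,  0.00106829,  0.00015105,  0.00124595, -0.00142945,
       -0.00086226, -0.00045118]), 'joint_torque': array([ 1.13507388e-04, -4.91283917e+01, -4.03621774e-01, -3.12523842e+01,
       -6.37484458e-02,  4.39285592e-02,  1.85033882e-04]), 'ee_pos': array([221.41085159, 610.57973068, 232.4668847 ]), 'tcp_rot': array([-3.13972116e+00,  1.10943170e-04,  2.79383089e+00]), 'ft_force': array([-0.47607849, -0.35232958, -0.07940129]), 'torque': array([-0.00920345, -0.02408834, -0.00507254]), 'gripper_width': 0.996170447770499}
scene {'vfov': 46.0071, 'cx': 306.8578, 'cy': 246.2063, 'R': [[0.8654, 0.5009, -0.0118], [0.3585, -0.6356, -0.6837], [-0.35, 0.5874, -0.7297]], 't': [-460.2405, -141.0979, 1674.1368]}
top {'vfov': 51.727, 'cx': 323.1452, 'cy': 236.3507, 'R': [[0.0048, -1.0, -0.0011], [-0.9919, -0.0046, -0.1271], [0.1271, 0.0017, -0.9919]], 't': [-3.1996, 552.1447, 1450.8811]}
wrist {'vfov': 70.6337, 'cx': 322.4127, 'cy': 238.154, 'T_tool_cam': [[-0.0001, -0.9637, -0.2669, 73.1353], [1.0, -0.0005, 0.0013, -1.2798], [-0.0014, -0.2669, 0.9637, -152.4038], [0.0, 0.0, 0.0, 1.0]]}
```

View pics/scene0.png

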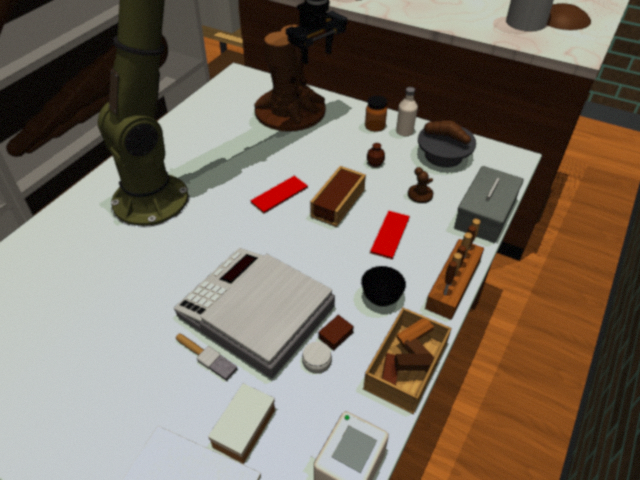

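View pics/top0.png

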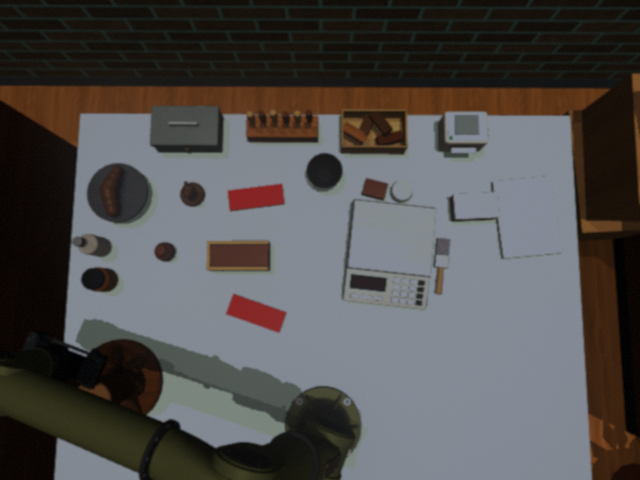

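View pics/wrist0.png

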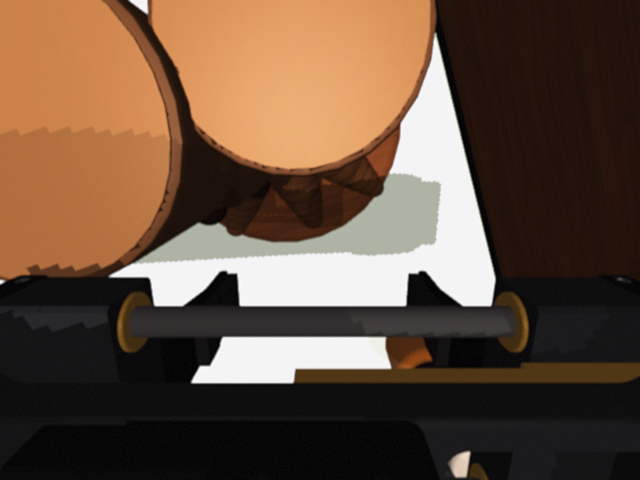

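```bash
cat > h.py <<'E'
from workcell import monitor, vision, order
import cv2,numpy as np
from scipy.spatial.transform import Rotation as Ro
def cam(n,s=None):
    c=vision.calibration(n);f=240/np.tan(np.radians(c['vfov'])/2)
    K=np.array([[f,0,c['cx']],[0,f,c['cy']],[0,0,1]])
    if n=='wrist':
        T=np.array(c['T_tool_cam']);Rt=Ro.from_euler('xyz',s['tcp_rot']).as_matrix()
        Rwc=Rt@T[:3,:3];p=Rt@T[:3,3]+s['ee_pos'];R=Rwc.T;t=-R@p
    else: R=np.array(c['R']);t=np.array(c['t'])
    return K,R,t
def ray(n,uv,z,s=None):
    K,R,t=cam(n,s);d=R.T@np.linalg.solve(K,[uv[0],uv[1],1]);o=-R.T@t
    return o+d*(z-o[2])/d[2]
def proj(n,X,s=None):
    K,R,t=cam(n,s);p=K@(R@np.asarray(X,float)+t);return p[:2]/p[2]
E
python3 - <<'E'
from h import *
for n,b in (("scene",(290,150,390,240)),("top",(190,220,290,290))):
    im=cv2.imread(f"pics/{n}0.png");cv2.imwrite(f"pics/{n}0z.png",cv2.resize(im[b[1]:b[3],b[0]:b[2]],None,fx=7,fy=7,interpolation=cv2.INTER_CUBIC)[:600])
im=cv2.imread("pics/top0.png");cv2.imwrite("pics/top0s.png",cv2.resize(im[180:320,330:460],None,fx=4,fy=4,interpolation=cv2.INTER_CUBIC))
for n,z in (("tray",60),("scale",78),("blank_a",66),("bowl",60),("vase",60),("carving",80),("card_box",55),("wax_tin",34),("offcut",30),("brush",15)):
    for c in ("top","scene"):
        r=vision.look_for(n,c)
        for d in r[:3]: print(n,c,np.round(d['uv'],1),round(d['confidence'],2),np.round(ray(c,d['uv'],z)))
E
```

```text
tray top [237.1 265.1] 0.83 [463. 251.  60.]
tray top [238.4 255.1] 0.48 [492. 248.  60.]
tray scene [346.9 196.7] 0.91 [529. 230.  60.]
scale top [388.3 254.4] 0.71 [ 495. -190.   78.]
scale scene [260.  304.9] 0.87 [ 534. -217.   78.]
blank_a top [241.3 253.5] 0.81 [496. 239.  66.]
blank_a top [255.3 313.1] 0.55 [324. 194.  66.]
blank_a scene [334.7 192.3] 0.89 [494. 223.  66.]
blank_a scene [275.6 192.1] 0.76 [349. 143.  66.]
blank_a scene [389.1 233.8] 0.65 [694. 149.  66.]
bowl top [323.3 170.4] 0.6 [749.  -0.  60.]
bowl scene [381.1 285.4] 0.9 [747. -14.  60.]
vase top [164.8 251.3] 0.85 [502. 465.  60.]
vase scene [377.2 153.9] 0.77 [520. 446.  60.]
vase scene [208.7 359.8] 0.17 [ 510. -386.   60.]
carving top [190.3 193.9] 0.82 [671. 391.  80.]
carving scene [422.4 188.8] 0.85 [706. 341.  80.]
carving scene [315.3 359.2] 0.51 [ 716. -281.   80.]
carving scene [212.8 360. ] 0.47 [ 528. -391.   80.]
card_box scene [238.5 422.8] 0.84 [ 647. -471.   55.]
card_box scene [258.9 305.2] 0.48 [ 521. -206.   55.]
card_box scene [316.6 356.8] 0.2 [ 708. -261.   55.]
wax_tin top [399.4 194.1] 0.91 [ 683. -232.   34.]
wax_tin top [241.  254.6] 0.45 [496. 245.  34.]
wax_tin scene [318.2 357.7] 0.58 [ 706. -250.   34.]
offcut top [371.6 191.5] 0.95 [ 691. -148.   30.]
offcut scene [335.3 329.9] 0.63 [ 703. -163.   30.]
brush top [442.8 259.5] 0.8 [ 486. -363.   15.]
brush scene [210.1 358.8] 0.67 [ 489. -363.   15.]
brush scene [334.3 192.1] 0.19 [466. 275.  15.]
```

View pics/scene0z.png

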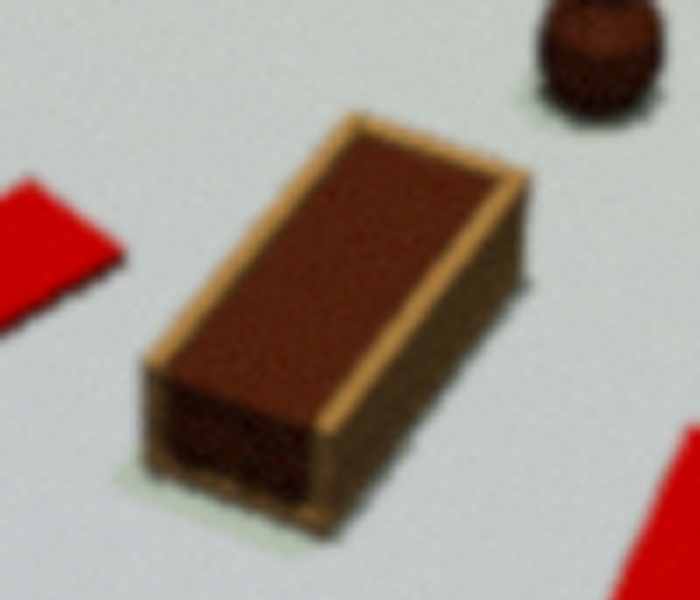

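View pics/top0z.png

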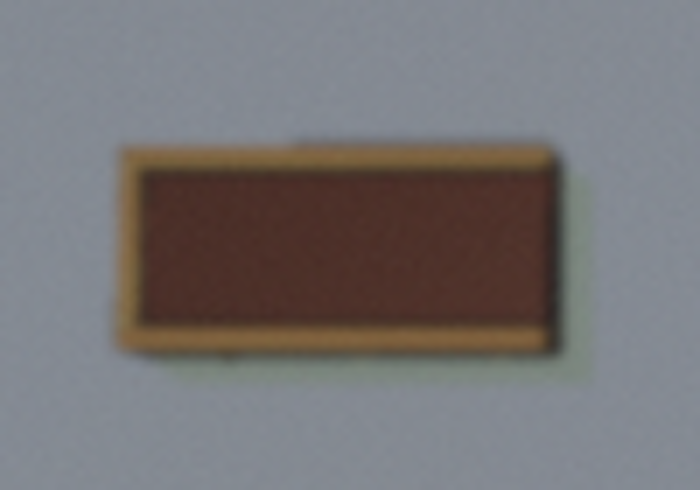

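View pics/top0s.png

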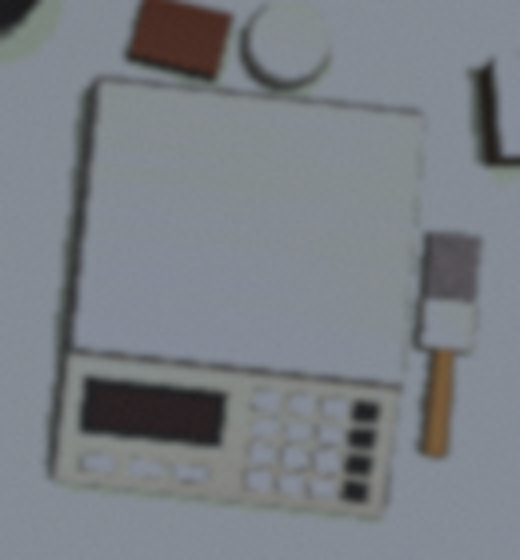

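```bash
python3 - <<'E'
from h import *
for p in [(120,147),(555,147),(550,350),(118,350)]:
    print('tray',np.round(ray('top',(p[0]/7+190,p[1]/7+220),68)))
for p in [(352,115),(530,178),(325,432),(148,362)]:
    print('tray sc',np.round(ray('scene',(p[0]/7+290,p[1]/7+150),68)))
P=[]
for p in [(97,77),(425,112),(402,385),(72,352)]:
    P.append(ray('top',(p[0]/4+330,p[1]/4+180),78));print('pan',np.round(P[-1]))
print(np.mean(P,0))
for z in (0,60,100,150): print(z, np.round(ray('scene',(258,270),z)), )
E
```

```text
tray [533. 339.  68.]
tray [533. 157.  68.]
tray [448. 158.  68.]
tray [448. 337.  68.]
tray sc [455. 330.  68.]
tray sc [538. 329.  68.]
tray sc [536. 154.  68.]
tray sc [457. 155.  68.]
pan [657. -92.  78.]
pan [ 632. -332.   78.]
pan [ 432. -311.   78.]
pan [455. -73.  78.]
[ 544.04157599 -201.93695063   78.        ]
0 [429. -78.   0.]
60 [ 462. -119.   60.]
100 [ 483. -146.  100.]
150 [ 510. -180.  150.]
```

Emit:
arm_command([
  {"translation":[1,0,0.3],"twist":[0,0,0],"grip":1},
  {"translation":[1,0,0.3],"twist":[0,0,0],"grip":1},
  {"translation":[1,-0.5,0],"twist":[0,0,0],"grip":1},
  {"translation":[1,-1,0],"twist":[0,0,-0.5],"grip":1},
  {"translation":[1,-1,0],"twist":[0,0,-0.8],"grip":1},
  {"translation":[1,-1,0],"twist":[0,0,-1],"grip":1},
  {"translation":[1,-1,0],"twist":[0,0,-1],"grip":1},
  {"translation":[1,-1,0],"twist":[0,0,-1],"grip":1},
  {"translation":[1,-1,0],"twist":[0,0,-1],"grip":1},
  {"translation":[0.8,-1,0],"twist":[0,0,-1],"grip":1},
  {"translation":[0,-1,0],"twist":[0,0,-1],"grip":0},
  {"translation":[0,-1,0],"twist":[0,0,-1],"grip":-1},
])

```text
time_s: 2.65
ee_pos: [466.9, 371.1, 248.5]
tcp_rot: [-3.141, 0.0, 1.626]
ft_force: [-0.4, -0.8, 0.9]
gripper_width: 0.853
```

Emit:
arm_command([
  {"translation":[0.5,-1,0],"twist":[0,0,-0.45],"grip":-1},
  {"translation":[0.5,-1,0],"twist":[0,0,0],"grip":-1},
  {"translation":[0,-1,0],"twist":[0,0,0],"grip":-1},
  {"translation":[0,-1,0],"twist":[0,0,0],"grip":-1},
  {"translation":[0,0,0],"twist":[0,0,0],"grip":-1},
  {"translation":[0,0,0],"twist":[0,0,0],"grip":-1},
])

```text
time_s: 3.4
ee_pos: [491.1, 274.7, 248.8]
tcp_rot: [3.141, -0.001, 1.573]
ft_force: [-0.4, 0.1, -0.3]
gripper_width: 0.175
```

```bash
python3 - <<'E'
from h import *
s=monitor.sense();print(s['ee_pos'],s['tcp_rot'],s['ft_force'],s['q'],s['gripper_width'])
np.save('s1.npy',s,allow_pickle=True)
cv2.imwrite("pics/w1.png",vision.snapshot("wrist")[:,:,::-1])
E
```

```text
[491.08057666 274.69022864 248.77563558] [ 3.14149864e+00 -1.19334636e-03  1.57332379e+00] [-0.39380804  0.05741761 -0.34413111] [-0.83411513  0.12570869  0.30495862  1.66214246 -0.03952078  1.35896179
 -0.52060322] 0.17516524893982394
```

View pics/w1.png

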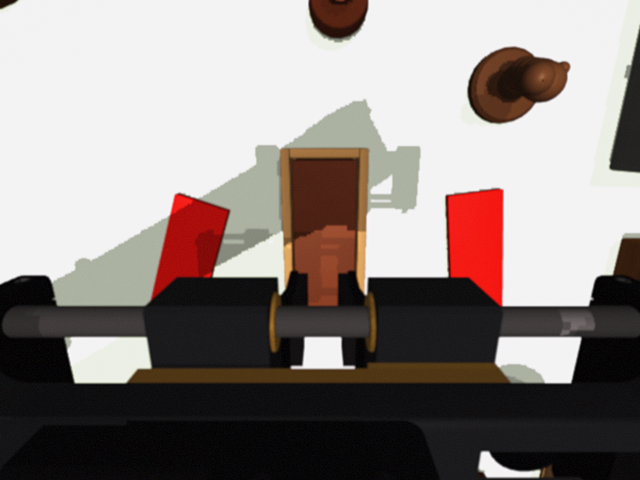

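```bash
python3 - <<'E'
from h import *
s=np.load('s1.npy',allow_pickle=True).item()
im=cv2.imread('pics/w1.png');cv2.imwrite('pics/w1z.png',cv2.resize(im[140:300,240:410],None,fx=4,fy=4,interpolation=cv2.INTER_CUBIC)[:600])
for z in (62,66,70,74):
    print(z,[np.round(ray('wrist',p,z,s),1)[:2] for p in [(281,149.5),(368,149.5),(282,270),(367.5,270)]])
E
```

```text
62 [array([450.4, 342.3]), array([534.7, 342.5]), array([447.7, 218. ]), array([538.9, 218.2])]
66 [array([450.9, 342.3]), array([534.2, 342.5]), array([448.2, 219.6]), array([538.3, 219.7])]
70 [array([451.3, 342.4]), array([533.6, 342.6]), array([448.7, 221.1]), array([537.7, 221.2])]
74 [array([451.8, 342.4]), array([533.1, 342.6]), array([449.2, 222.6]), array([537.1, 222.8])]
```

View pics/w1z.png

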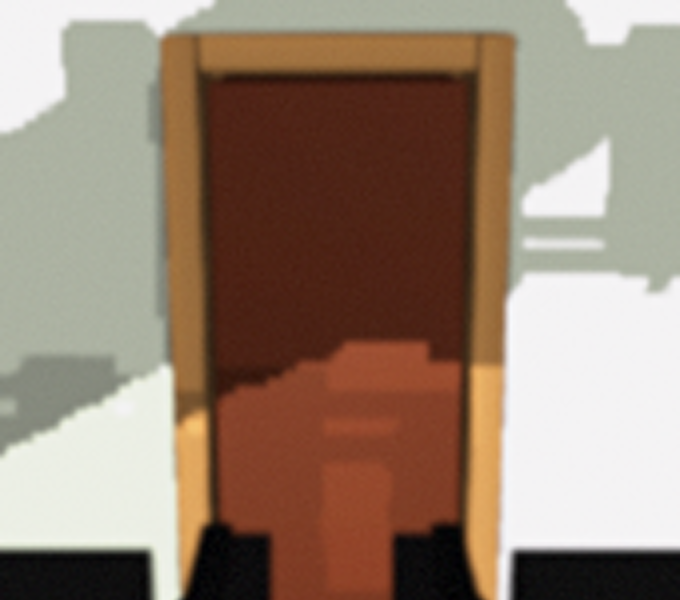

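Emit:
arm_command([
  {"translation":[0.06,-0.3,-0.8],"twist":[0,0,0],"grip":-1},
  {"translation":[0,0,-1],"twist":[0,0,0],"grip":-1},
  {"translation":[0,0,-1],"twist":[0,0,0],"grip":-1},
  {"translation":[0,0,-1],"twist":[0,0,0],"grip":-1},
  {"translation":[0,0,-1],"twist":[0,0,0],"grip":-1},
  {"translation":[0,0,-0.8],"twist":[0,0,0],"grip":-1},
  {"translation":[0,0,-0.4],"twist":[0,0,0],"grip":-1},
  {"translation":[0,0,-0.2],"twist":[0,0,0],"grip":-1},
  {"translation":[0,0,0],"twist":[0,0,0],"grip":-1},
  {"translation":[0,0,0],"twist":[0,0,0],"grip":-1},
])

```text
time_s: 4.7
ee_pos: [493.6, 266.5, 94.4]
tcp_rot: [3.14, -0.001, 1.572]
ft_force: [-0.5, -0.4, 1.4]
gripper_width: 0.005
```

```bash
python3 - <<'E'
from h import *
s=monitor.sense();print(s['ee_pos'],s['ft_force'],s['gripper_width'],s['time_s'])
cv2.imwrite("pics/w2.png",vision.snapshot("wrist")[:,:,::-1])
im=vision.snapshot("scene")[:,:,::-1]
cv2.imwrite("pics/s2z.png",cv2.resize(im[100:250,260:420],None,fx=4,fy=4,interpolation=cv2.INTER_CUBIC))
E
```

```text
[493.56010173 266.47792846  94.39991723] [-0.53283162 -0.38440872  1.43352022] 0.004576972143912858 4.7
```

View pics/w2.png

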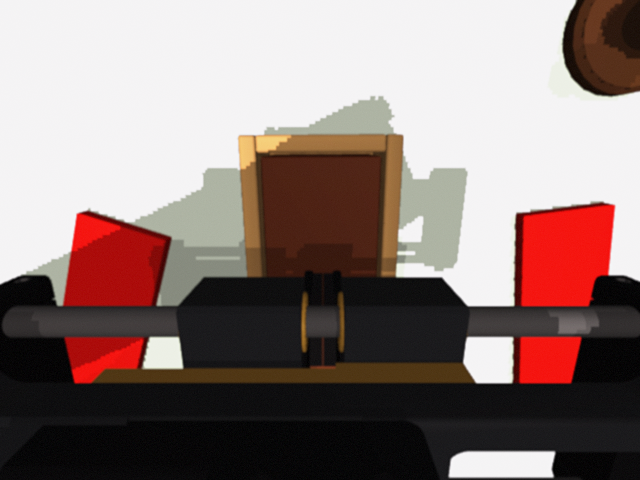

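View pics/s2z.png

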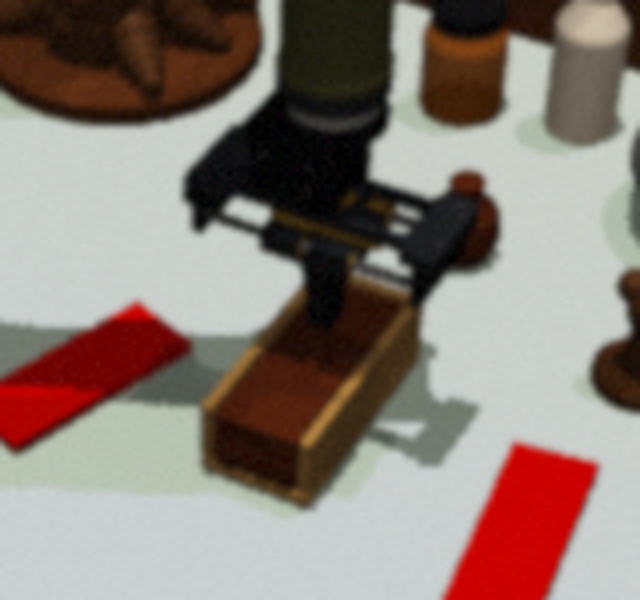

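Emit:
arm_command([
  {"translation":[-0.03,0,-0.2],"twist":[0,0,0],"grip":-1},
  {"translation":[0,0,-0.14],"twist":[0,0,0],"grip":-1},
  {"translation":[0,0,-0.03],"twist":[0,0,0],"grip":-1},
  {"translation":[0,0,-0.025],"twist":[0,0,0],"grip":-1},
  {"translation":[0,0,-0.025],"twist":[0,0,0],"grip":-1},
  {"translation":[0,0,-0.025],"twist":[0,0,0],"grip":-1},
  {"translation":[0,0,-0.025],"twist":[0,0,0],"grip":-1},
])

```text
time_s: 5.68
ee_pos: [492.4, 266.1, 81.8]
tcp_rot: [3.141, -0.0, 1.572]
ft_force: [0.3, 0.4, -0.5]
gripper_width: 0.006
```

Emit:
arm_command([
  {"translation":[0,0,-0.025],"twist":[0,0,0],"grip":-1},
  {"translation":[0,0,-0.025],"twist":[0,0,0],"grip":-1},
  {"translation":[0,0,-0.025],"twist":[0,0,0],"grip":-1},
])

```text
time_s: 6.05
ee_pos: [492.3, 266.1, 79.9]
tcp_rot: [3.141, -0.0, 1.572]
ft_force: [-0.2, 0.8, 0.3]
gripper_width: 0.006
```

Emit:
arm_command([
  {"translation":[0,0,-0.025],"twist":[0,0,0],"grip":-1},
  {"translation":[0,0,-0.025],"twist":[0,0,0],"grip":-1},
])

```text
time_s: 6.3
ee_pos: [492.3, 266.1, 78.7]
tcp_rot: [3.142, 0.0, 1.572]
ft_force: [-0.9, -0.0, -0.9]
gripper_width: 0.001
```

Emit:
arm_command([
  {"translation":[0,0,-0.025],"twist":[0,0,0],"grip":-1},
  {"translation":[0,0,-0.025],"twist":[0,0,0],"grip":-1},
])

```text
time_s: 6.55
ee_pos: [492.3, 266.1, 77.4]
tcp_rot: [3.142, -0.0, 1.572]
ft_force: [0.2, -0.4, -0.4]
gripper_width: 0.008
```

Emit:
arm_command([
  {"translation":[0,0,-0.02],"twist":[0,0,0],"grip":-1},
  {"translation":[0,0,-0.02],"twist":[0,0,0],"grip":-1},
])

```text
time_s: 6.8
ee_pos: [492.3, 266.1, 76.4]
tcp_rot: [3.142, 0.0, 1.572]
ft_force: [-0.1, -0.5, 0.1]
gripper_width: 0.002
```

Emit:
arm_command([
  {"translation":[0,0,-0.02],"twist":[0,0,0],"grip":-1},
  {"translation":[0,0,-0.02],"twist":[0,0,0],"grip":-1},
])

```text
time_s: 7.05
ee_pos: [492.3, 266.1, 75.4]
tcp_rot: [3.141, 0.0, 1.572]
ft_force: [0.4, -0.2, 0.0]
gripper_width: 0.007
```

Emit:
arm_command([
  {"translation":[0,0,-0.02],"twist":[0,0,0],"grip":-1},
])

```text
time_s: 7.18
ee_pos: [492.3, 266.1, 74.9]
tcp_rot: [3.141, 0.0, 1.572]
ft_force: [-0.3, 0.3, -0.6]
gripper_width: 0.006
```

Emit:
arm_command([
  {"translation":[0,0,-0.02],"twist":[0,0,0],"grip":-1},
])

```text
time_s: 7.3
ee_pos: [492.3, 266.1, 74.4]
tcp_rot: [3.142, 0.0, 1.572]
ft_force: [-0.4, -0.1, -0.3]
gripper_width: 0.006
```

Emit:
arm_command([
  {"translation":[0,0,-0.02],"twist":[0,0,0],"grip":-1},
])

```text
time_s: 7.42
ee_pos: [492.3, 266.1, 73.9]
tcp_rot: [3.142, 0.0, 1.572]
ft_force: [-0.3, 0.1, 0.5]
gripper_width: 0.003
```

Emit:
arm_command([
  {"translation":[0,0,-0.02],"twist":[0,0,0],"grip":-1},
])

```text
time_s: 7.55
ee_pos: [492.3, 266.1, 73.8]
tcp_rot: [-3.142, 0.0, 1.572]
ft_force: [-2.0, -0.8, 4.8]
gripper_width: 0.004
```

Emit:
arm_command([
  {"translation":[0,0,-0.02],"twist":[0,0,0],"grip":-1},
])

```text
time_s: 7.68
ee_pos: [492.3, 266.1, 73.7]
tcp_rot: [-3.141, -0.0, 1.572]
ft_force: [-2.5, -1.3, 8.8]
gripper_width: 0.005
```

Emit:
arm_command([
  {"translation":[0,0,-0.005],"twist":[0,0,0],"grip":-1},
  {"translation":[0,-0.04,0],"twist":[0,0,0],"grip":-1},
  {"translation":[0,-0.06,0],"twist":[0,0,0],"grip":-1},
])

```text
time_s: 8.05
ee_pos: [492.7, 265.1, 73.8]
tcp_rot: [3.14, -0.002, 1.573]
ft_force: [-0.2, 2.1, 4.1]
gripper_width: 0.007
```

Emit:
arm_command([
  {"translation":[0,-0.08,0],"twist":[0,0,0],"grip":-1},
  {"translation":[0,-0.08,0],"twist":[0,0,0],"grip":-1},
])

```text
time_s: 8.3
ee_pos: [493.2, 260.7, 73.8]
tcp_rot: [3.139, -0.002, 1.573]
ft_force: [-0.0, 2.6, 5.2]
gripper_width: 0.006
```

Emit:
arm_command([
  {"translation":[-0.02,-0.04,-0.016],"twist":[0,0,0],"grip":-1},
])

```text
time_s: 8.43
ee_pos: [493.2, 260.0, 73.7]
tcp_rot: [3.138, -0.003, 1.572]
ft_force: [-0.2, 3.4, 6.8]
gripper_width: 0.005
```

Emit:
arm_command([
  {"translation":[0,-0.06,-0.008],"twist":[0,0,0],"grip":-1},
  {"translation":[0,-0.06,0],"twist":[0,0,0],"grip":-1},
])

```text
time_s: 8.68
ee_pos: [493.2, 257.4, 73.8]
tcp_rot: [3.138, -0.003, 1.573]
ft_force: [0.2, 3.0, 6.7]
gripper_width: 0.004
```

Emit:
arm_command([
  {"translation":[0,-0.06,-0.015],"twist":[0,0,0],"grip":-1},
  {"translation":[0,-0.06,-0.005],"twist":[0,0,0],"grip":-1},
])

```text
time_s: 8.93
ee_pos: [493.4, 255.0, 73.7]
tcp_rot: [3.137, -0.004, 1.573]
ft_force: [-0.8, 4.8, 9.1]
gripper_width: 0.005
```

Emit:
arm_command([
  {"translation":[0,-0.08,0],"twist":[0,0,0],"grip":-1},
  {"translation":[0,-0.08,0],"twist":[0,0,0],"grip":-1},
])

```text
time_s: 9.18
ee_pos: [493.5, 250.9, 73.7]
tcp_rot: [3.137, -0.004, 1.573]
ft_force: [-0.2, 3.4, 8.1]
gripper_width: 0.007
```

```bash
python3 - <<'E'
from h import *
s=monitor.sense();print(s['ee_pos'],s['ft_force'],s['time_s'])
cv2.imwrite("pics/w3.png",vision.snapshot("wrist")[:,:,::-1])
im=vision.snapshot("scene")[:,:,::-1]
cv2.imwrite("pics/s3z.png",cv2.resize(im[150:250,280:400],None,fx=5,fy=5,interpolation=cv2.INTER_CUBIC))
E
```

```text
[493.53602525 250.92631293  73.74800383] [-0.22720293  3.4161392   8.0523162 ] 9.175
```

View pics/w3.png

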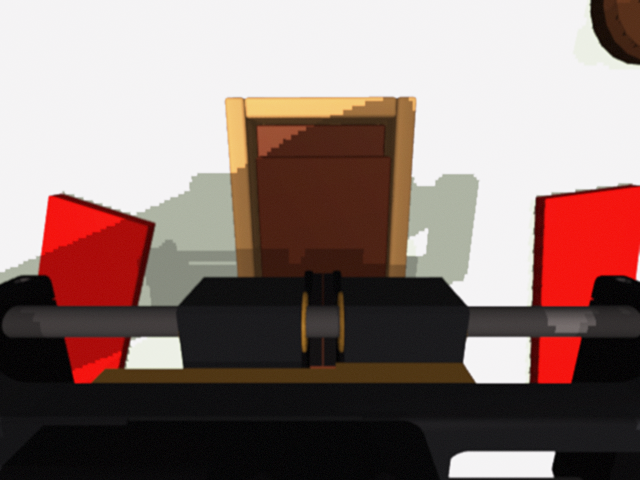

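View pics/s3z.png

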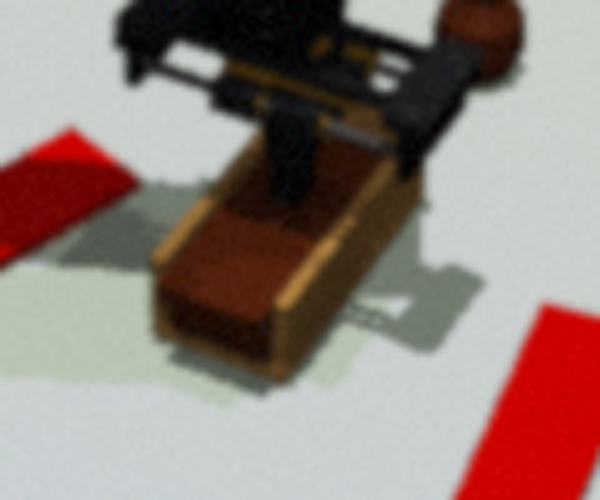

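Emit:
arm_command([
  {"translation":[0,-0.1,-0.004],"twist":[0,0,0],"grip":-1},
  {"translation":[0,-0.12,0],"twist":[0,0,0],"grip":-1},
  {"translation":[0,-0.12,0],"twist":[0,0,0],"grip":-1},
  {"translation":[0,-0.12,0],"twist":[0,0,0],"grip":-1},
])

```text
time_s: 9.78
ee_pos: [493.7, 239.4, 73.7]
tcp_rot: [3.137, -0.004, 1.573]
ft_force: [-0.2, 4.6, 9.2]
gripper_width: 0.007
```

Emit:
arm_command([
  {"translation":[0,-0.12,0],"twist":[0,0,0],"grip":-1},
  {"translation":[0,-0.12,0],"twist":[0,0,0],"grip":-1},
  {"translation":[0,-0.12,0],"twist":[0,0,0],"grip":-1},
  {"translation":[0,-0.12,0],"twist":[0,0,0],"grip":-1},
])

```text
time_s: 10.28
ee_pos: [493.7, 227.4, 73.7]
tcp_rot: [3.137, -0.004, 1.573]
ft_force: [-0.5, 4.1, 8.6]
gripper_width: 0.004
```

Emit:
arm_command([
  {"translation":[0,-0.12,0],"twist":[0,0,0],"grip":-1},
  {"translation":[0,-0.12,0],"twist":[0,0,0],"grip":-1},
  {"translation":[0,-0.12,0],"twist":[0,0,0],"grip":-1},
  {"translation":[0,-0.12,0],"twist":[0,0,0],"grip":-1},
  {"translation":[0,-0.12,0],"twist":[0,0,0],"grip":-1},
])

```text
time_s: 10.9
ee_pos: [493.8, 212.4, 73.7]
tcp_rot: [3.137, -0.004, 1.573]
ft_force: [0.4, 4.3, 9.2]
gripper_width: 0.004
```

```bash
python3 - <<'E'
from h import *
s=monitor.sense();print(s['ee_pos'],s['ft_force'],s['time_s'])
cv2.imwrite("pics/w4.png",vision.snapshot("wrist")[:,:,::-1])
im=vision.snapshot("scene")[:,:,::-1]
cv2.imwrite("pics/s4z.png",cv2.resize(im[150:250,280:400],None,fx=5,fy=5,interpolation=cv2.INTER_CUBIC))
E
```

```text
[493.7732413  212.39973447  73.72438179] [0.4468137  4.26249535 9.2157644 ] 10.9
```

View pics/w4.png

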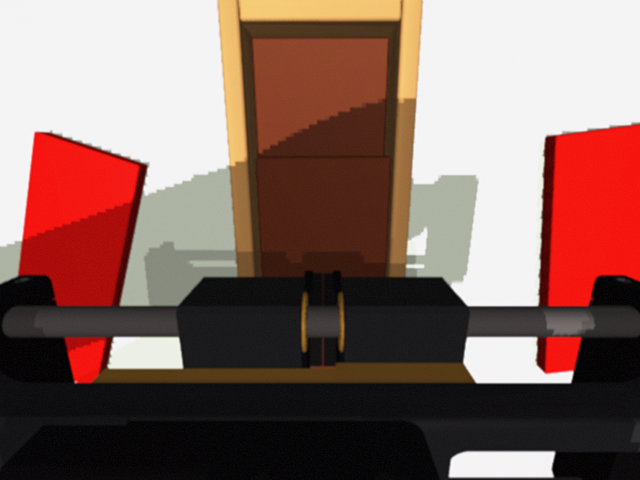

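View pics/s4z.png

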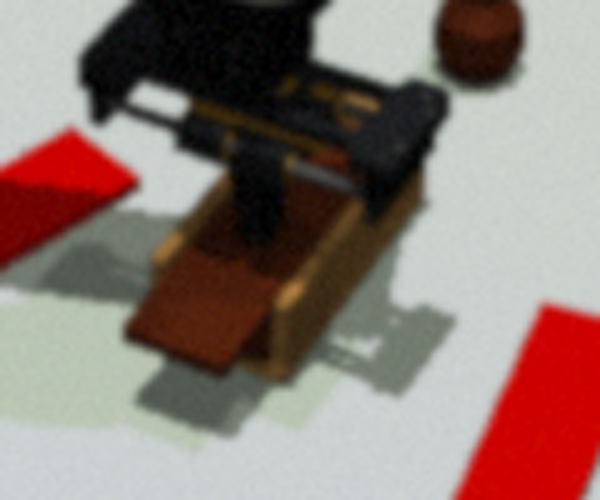

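```bash
python3 - <<'E'
from h import *
s=monitor.sense()
print(ray('wrist',(322,156),62.8,s),ray('wrist',(322,37.5),50.8,s))
s1=dict(s);s1['ee_pos']=np.array([493.5,250.9,73.7]);print(ray('wrist',(322,156),62.8,s1),ray('wrist',(322,124.5),50.8,s1))
s1['ee_pos']=np.array([493.5,266.5,94.4]);print(ray('wrist',(322,154),62.8,s1))
E
```

```text
[492.95087551 278.6563145   62.8       ] [492.94435785 331.64265938  50.8       ]
[492.6794029  317.67051121  62.8       ] [492.71452347 332.42189984  50.8       ]
[492.76718482 333.74079907  62.8       ]
```

Emit:
arm_command([
  {"translation":[0,-0.12,0],"twist":[0,0,0],"grip":-1},
  {"translation":[0,-0.12,0],"twist":[0,0,0],"grip":-1},
  {"translation":[0,-0.12,0],"twist":[0,0,0],"grip":-1},
  {"translation":[0,-0.12,0],"twist":[0,0,0],"grip":-1},
  {"translation":[0,-0.12,0],"twist":[0,0,0],"grip":-1},
  {"translation":[0,-0.1,0],"twist":[0,0,0],"grip":-1},
  {"translation":[0,-0.05,0],"twist":[0,0,0],"grip":-1},
  {"translation":[0,0,0],"twist":[0,0,0],"grip":-1},
])

```text
time_s: 12.0
ee_pos: [493.9, 193.4, 73.7]
tcp_rot: [3.137, -0.004, 1.573]
ft_force: [0.0, 3.8, 10.2]
gripper_width: 0.004
```

Emit:
arm_command([
  {"translation":[0,0.02,0.03],"twist":[0,0,0],"grip":-1},
  {"translation":[0,0.0,0.06],"twist":[0,0,0],"grip":-1},
  {"translation":[0,0,0.3],"twist":[0,0,0],"grip":-1},
  {"translation":[0,0,1],"twist":[0,0,0],"grip":-1},
  {"translation":[0,-0.5,1],"twist":[0,0,0],"grip":-1},
  {"translation":[0,-1,1],"twist":[0,0,0],"grip":0},
  {"translation":[0,-1,1],"twist":[0,0,0],"grip":1},
  {"translation":[0,-1,0],"twist":[0,0,0],"grip":1},
  {"translation":[0,-0.5,0],"twist":[0,0,0],"grip":1},
  {"translation":[0,0,0],"twist":[0,0,0],"grip":1},
  {"translation":[0,0,0],"twist":[0,0,0],"grip":1},
])

```text
time_s: 13.38
ee_pos: [491.4, 92.9, 180.9]
tcp_rot: [-3.141, 0.0, 1.573]
ft_force: [-0.1, 0.4, -0.4]
gripper_width: 0.605
```

```bash
python3 - <<'E'
from h import *
s=monitor.sense();print(s['ee_pos'],s['tcp_rot'],s['ft_force'],s['time_s'],s['gripper_width'])
np.save('s5.npy',s,allow_pickle=True)
cv2.imwrite("pics/w5.png",vision.snapshot("wrist")[:,:,::-1])
im=vision.snapshot("top")[:,:,::-1]
cv2.imwrite("pics/t5z.png",cv2.resize(im[215:295,190:310],None,fx=6,fy=6,interpolation=cv2.INTER_CUBIC))
E
```

```text
[491.42717694  92.89399145 180.89967244] [-3.14069585e+00  4.52340876e-05  1.57340995e+00] [-0.11821049  0.37397081 -0.44101232] 13.375 0.6049362949840006
```

View pics/w5.png

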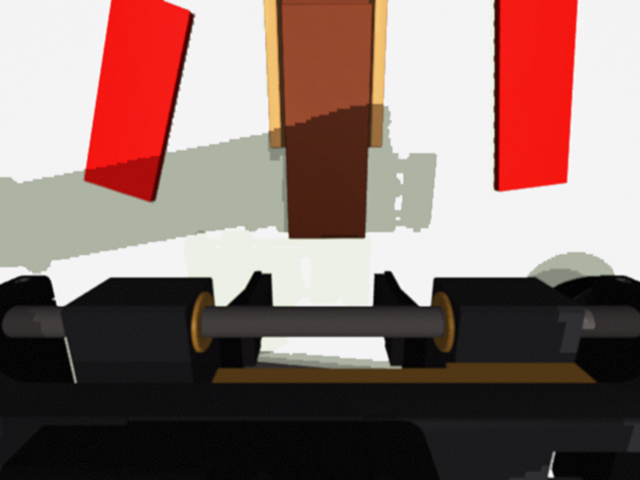

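View pics/t5z.png

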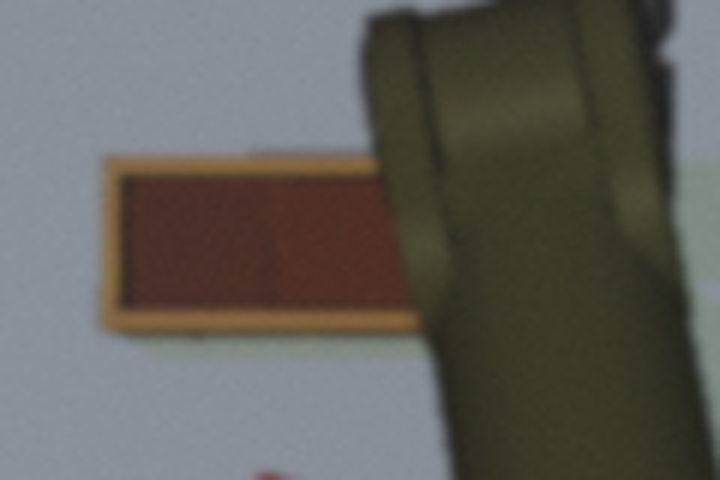

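```bash
python3 - <<'E'
from h import *
s=np.load('s5.npy',allow_pickle=True).item()
for z in (62,65):
    for p in [(269,147.5),(384,147.5),(282,147.5),(370.5,147.5),(289,238),(365,238),(279,3),(375,3)]: print(z,p,np.round(ray('wrist',p,z,s),1)[:2])
E
```

```text
62 (269, 147.5) [449.3 162.6]
62 (384, 147.5) [538.3 162.8]
62 (282, 147.5) [459.4 162.6]
62 (370.5, 147.5) [527.9 162.8]
62 (289, 238) [463.1  90. ]
62 (365, 238) [526.2  90.2]
62 (279, 3) [460.1 260. ]
62 (375, 3) [527.1 260.2]
65 (269, 147.5) [449.8 162.6]
65 (384, 147.5) [537.8 162.9]
65 (282, 147.5) [459.7 162.7]
65 (370.5, 147.5) [527.4 162.8]
65 (289, 238) [463.4  90.9]
65 (365, 238) [525.8  91. ]
65 (279, 3) [460.5 258.9]
65 (375, 3) [526.7 259.1]
```

Emit:
arm_command([
  {"translation":[0.1,0.7,0],"twist":[0,0,0],"grip":1},
  {"translation":[0,0.9,0],"twist":[0,0,0],"grip":1},
  {"translation":[0,0.6,-0.5],"twist":[0,0,0],"grip":1},
  {"translation":[0,0,-1],"twist":[0,0,0],"grip":1},
  {"translation":[0,0,-1],"twist":[0,0,0],"grip":1},
  {"translation":[0,0,0],"twist":[0,0,0],"grip":1},
  {"translation":[0,0,0],"twist":[0,0,0],"grip":1},
])

```text
time_s: 14.35
ee_pos: [494.6, 147.3, 119.2]
tcp_rot: [3.141, 0.0, 1.572]
ft_force: [-0.4, -0.4, 0.9]
gripper_width: 1.001
```

```bash
python3 - <<'E'
from h import *
s=monitor.sense()
im=vision.snapshot("wrist")[:,:,::-1];cv2.imwrite("pics/w6.png",im)
for p in [(494,90,62.8),(462,162.7,64),(526,162.7,64)]: print(proj('wrist',p,s))
E
```

```text
[322.13914727 337.33704754]
[271.89090625 236.84185536]
[372.66128117 236.95195597]
```

View pics/w6.png

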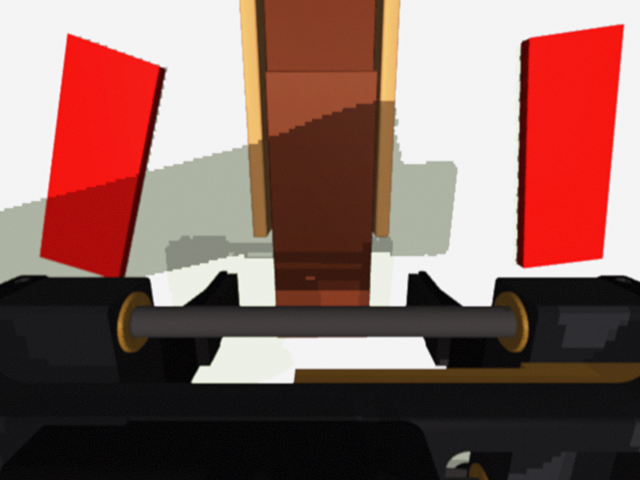

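Emit:
arm_command([
  {"translation":[0,0,-0.6],"twist":[0,0,0],"grip":1},
  {"translation":[0,0,-0.7],"twist":[0,0,0],"grip":1},
  {"translation":[0,0,-0.7],"twist":[0,0,0],"grip":1},
  {"translation":[0,0,-0.5],"twist":[0,0,0],"grip":1},
  {"translation":[0,0,-0.3],"twist":[0,0,0],"grip":1},
  {"translation":[0,0,0],"twist":[0,0,0],"grip":1},
  {"translation":[0,0,0],"twist":[0,0,0],"grip":1},
])

```text
time_s: 15.28
ee_pos: [494.8, 147.0, 49.3]
tcp_rot: [3.141, -0.0, 1.572]
ft_force: [0.7, 0.1, 0.6]
gripper_width: 0.998
```

Emit:
arm_command([
  {"translation":[0,0,0],"twist":[0,0,0],"grip":0.5},
  {"translation":[0,0,0],"twist":[0,0,0],"grip":0.4},
  {"translation":[0,0,0],"twist":[0,0,0],"grip":0.2},
  {"translation":[0,0,0],"twist":[0,0,0],"grip":0.2},
], squeeze=10)

```text
time_s: 15.78
ee_pos: [494.4, 146.9, 49.1]
tcp_rot: [3.141, -0.0, 1.572]
ft_force: [0.1, 0.3, 1.5]
gripper_width: 0.734
```

Emit:
arm_command([
  {"translation":[0,0,0],"twist":[0,0,0],"grip":-1},
  {"translation":[0,0,0],"twist":[0,0,0],"grip":-1},
  {"translation":[0,0,0],"twist":[0,0,0],"grip":-1},
], squeeze=35)

```text
time_s: 16.15
ee_pos: [494.4, 146.9, 49.0]
tcp_rot: [3.141, -0.0, 1.572]
ft_force: [-0.2, -0.2, 1.4]
gripper_width: 0.734
```

Emit:
arm_command([
  {"translation":[0,0,0.04],"twist":[0,0,0],"grip":-1},
  {"translation":[0,0,0.08],"twist":[0,0,0],"grip":-1},
  {"translation":[0,0,0.2],"twist":[0,0,0],"grip":-1},
  {"translation":[0,0,0.4],"twist":[0,0,0],"grip":-1},
  {"translation":[0,0,0.6],"twist":[0,0,0],"grip":-1},
  {"translation":[0,0,0.3],"twist":[0,0,0],"grip":-1},
  {"translation":[0,0,0],"twist":[0,0,0],"grip":-1},
])

```text
time_s: 17.02
ee_pos: [495.0, 147.1, 90.5]
tcp_rot: [3.14, -0.001, 1.572]
ft_force: [0.2, 0.0, -2.4]
gripper_width: 0.728
```

```bash
python3 - <<'E'
from h import *
s=monitor.sense();print(s['ee_pos'],s['torque'],s['ft_force'])
cv2.imwrite("pics/w7.png",vision.snapshot("wrist")[:,:,::-1])
im=vision.snapshot("scene")[:,:,::-1]
cv2.imwrite("pics/s7z.png",cv2.resize(im[130:250,260:400],None,fx=5,fy=5,interpolation=cv2.INTER_CUBIC))
E
```

```text
[495.00863387 147.14803706  90.47071927] [-0.12668817  0.0602524   0.01268358] [ 0.15847568  0.04981413 -2.39324956]
```

View pics/w7.png

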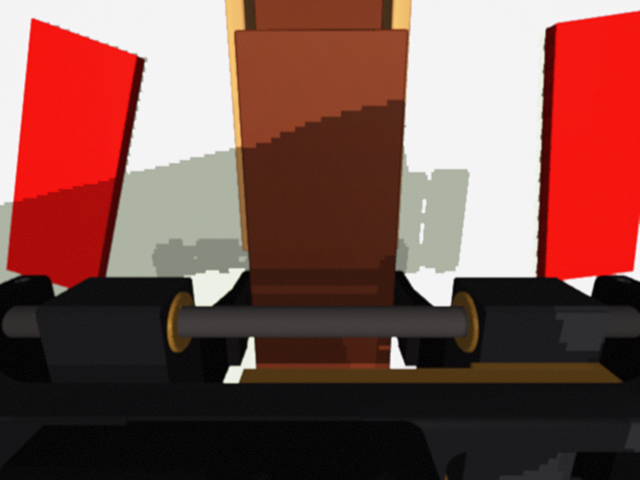

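View pics/s7z.png

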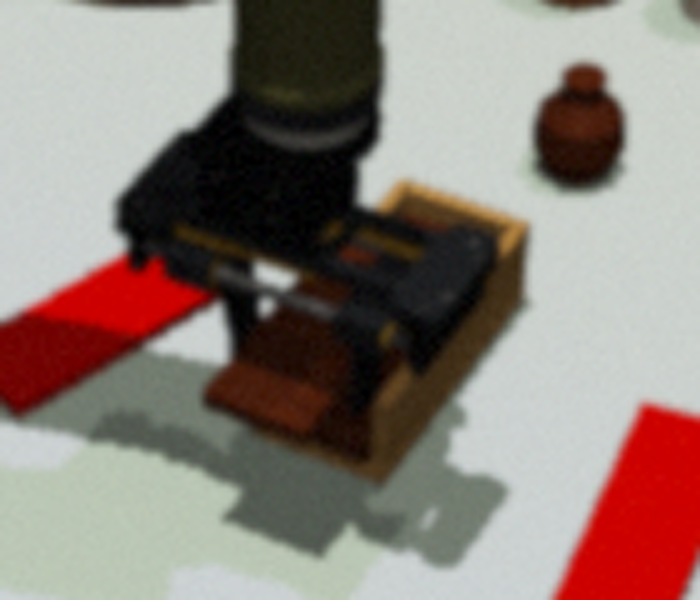

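```bash
python3 - <<'E'
from h import *
s=monitor.sense()
for z in (99,104.3,109): print(proj('wrist',(463,260,z),s),proj('wrist',(527,260,z),s))
E
```

```text
[241.14659069  29.93154534] [412.33752533  30.22311994]
[237.74024375  25.09391366] [416.12923927  25.40055374]
[234.47051434  20.45030372] [419.76871266  20.77161768]
```

```bash
python3 - <<'E'
from h import *
s=monitor.sense();s['ee_pos']=np.array([494.6,147.3,119.2]);s['tcp_rot']=np.array([3.141,0,1.572])
for z in (60,62.8,66): print(proj('wrist',(463,260,z),s),proj('wrist',(527,260,z),s))
E
```

```text
[268.08833892  70.33636295] [380.32924879  70.50825839]
[267.32557184  69.27851967] [381.15744825  69.45347065]
[266.42691557  68.03221853] [382.13317645  68.21079156]
```

Emit:
arm_command([
  {"translation":[-0.02,0,-0.3],"twist":[0,0,0],"grip":-1},
  {"translation":[0,0,-0.5],"twist":[0,0,0],"grip":-1},
  {"translation":[0,0,-0.3],"twist":[0,0,0],"grip":-1},
  {"translation":[0,0,-0.15],"twist":[0,0,0],"grip":-1},
  {"translation":[0,0,0],"twist":[0,0,0],"grip":-1},
])

```text
time_s: 17.75
ee_pos: [493.6, 146.7, 57.7]
tcp_rot: [-3.141, 0.001, 1.572]
ft_force: [0.1, 0.6, -1.8]
gripper_width: 0.729
```

Emit:
arm_command([
  {"translation":[0.02,0,-0.08],"twist":[0,0,0],"grip":-1},
  {"translation":[0,0,-0.04],"twist":[0,0,0],"grip":-1},
  {"translation":[0,0,-0.03],"twist":[0,0,0],"grip":-1},
  {"translation":[0,0,-0.03],"twist":[0,0,0],"grip":-1},
])

```text
time_s: 18.25
ee_pos: [494.4, 146.9, 53.7]
tcp_rot: [3.141, -0.0, 1.572]
ft_force: [0.7, -1.0, -1.2]
gripper_width: 0.733
```

Emit:
arm_command([
  {"translation":[0,0,-0.03],"twist":[0,0,0],"grip":-1},
  {"translation":[0,0,-0.03],"twist":[0,0,0],"grip":-1},
])

```text
time_s: 18.5
ee_pos: [494.3, 146.8, 52.1]
tcp_rot: [3.141, 0.0, 1.572]
ft_force: [-0.6, 1.1, -1.5]
gripper_width: 0.73
```

Emit:
arm_command([
  {"translation":[0,0,-0.03],"twist":[0,0,0],"grip":-1},
])

```text
time_s: 18.62
ee_pos: [494.3, 146.8, 51.3]
tcp_rot: [3.142, 0.0, 1.572]
ft_force: [-0.6, 0.0, -1.7]
gripper_width: 0.73
```

Emit:
arm_command([
  {"translation":[0,0,-0.03],"twist":[0,0,0],"grip":-1},
])

```text
time_s: 18.75
ee_pos: [494.3, 146.9, 50.6]
tcp_rot: [3.142, 0.0, 1.572]
ft_force: [0.1, 1.6, -2.6]
gripper_width: 0.73
```

Emit:
arm_command([
  {"translation":[0,0,-0.03],"twist":[0,0,0],"grip":-1},
])

```text
time_s: 18.88
ee_pos: [494.3, 146.8, 49.8]
tcp_rot: [3.142, 0.0, 1.572]
ft_force: [-0.2, 0.5, -1.6]
gripper_width: 0.733
```

Emit:
arm_command([
  {"translation":[0,0,-0.02],"twist":[0,0,0],"grip":-1},
])

```text
time_s: 19.0
ee_pos: [494.3, 146.8, 49.3]
tcp_rot: [3.142, 0.0, 1.572]
ft_force: [-0.7, -0.1, -0.9]
gripper_width: 0.73
```

Emit:
arm_command([
  {"translation":[0,0,-0.015],"twist":[0,0,0],"grip":-1},
])

```text
time_s: 19.12
ee_pos: [494.3, 146.8, 49.1]
tcp_rot: [3.142, 0.0, 1.572]
ft_force: [-0.8, -0.2, 0.8]
gripper_width: 0.732
```

Emit:
arm_command([
  {"translation":[0,0,0],"twist":[0,0,0],"grip":0.55},
  {"translation":[0,0,0],"twist":[0,0,0],"grip":0.7},
  {"translation":[0,0,0],"twist":[0,0,0],"grip":0.7},
], squeeze=10)

```text
time_s: 19.5
ee_pos: [494.5, 146.9, 49.2]
tcp_rot: [3.141, -0.0, 1.572]
ft_force: [0.3, 0.1, 0.4]
gripper_width: 0.838
```

Emit:
arm_command([
  {"translation":[0,0,0.2],"twist":[0,0,0],"grip":0.7},
  {"translation":[0,0,0.38],"twist":[0,0,0],"grip":0.7},
  {"translation":[0,0,0],"twist":[0,0,0],"grip":0.7},
  {"translation":[0,0,0],"twist":[0,0,0],"grip":0.7},
])

```text
time_s: 20.0
ee_pos: [494.4, 146.9, 63.7]
tcp_rot: [3.141, -0.0, 1.572]
ft_force: [-0.1, 0.9, -0.3]
gripper_width: 0.844
```

```bash
python3 - <<'E'
from h import *
s=monitor.sense();print(s['ee_pos'],s['ft_force'])
cv2.imwrite("pics/w8.png",vision.snapshot("wrist")[:,:,::-1])
for y in (258,260): print(proj('wrist',(463,y,62.8),s),proj('wrist',(527,y,62.8),s))
E
```

```text
[494.38605452 146.92801675  63.70090807] [-0.11150095  0.87461463 -0.2534087 ]
[246.8145281   44.20991988] [404.59831045  44.48668266]
[246.52772689  38.68380696] [404.92265282  38.96573085]
```

View pics/w8.png

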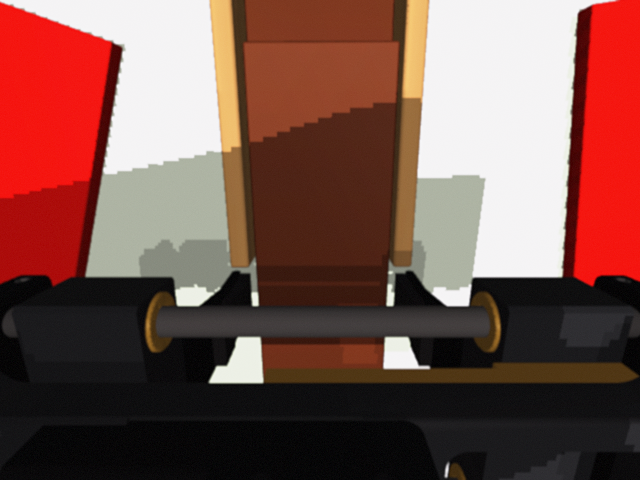

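Emit:
arm_command([
  {"translation":[0,0,0],"twist":[0,0,0],"grip":0.4},
  {"translation":[0,0,0],"twist":[0,0,0],"grip":0.2},
  {"translation":[0,0,0],"twist":[0,0,0],"grip":0.2},
])

```text
time_s: 20.42
ee_pos: [494.2, 146.8, 63.3]
tcp_rot: [-3.141, 0.0, 1.572]
ft_force: [0.1, 0.1, -1.4]
gripper_width: 0.736
```

Emit:
arm_command([
  {"translation":[0,0,0],"twist":[0,0,0],"grip":-1},
  {"translation":[0,0,0],"twist":[0,0,0],"grip":-1},
  {"translation":[0,0,0],"twist":[0,0,0],"grip":-1},
], squeeze=45)

```text
time_s: 20.8
ee_pos: [494.2, 146.8, 63.4]
tcp_rot: [-3.141, 0.0, 1.572]
ft_force: [-0.2, 1.1, -2.7]
gripper_width: 0.729
```

Emit:
arm_command([
  {"translation":[0,0,0.04],"twist":[0,0,0],"grip":-1},
  {"translation":[0,0,0.08],"twist":[0,0,0],"grip":-1},
  {"translation":[0,0,0.2],"twist":[0,0,0],"grip":-1},
  {"translation":[0,0,0.4],"twist":[0,0,0],"grip":-1},
  {"translation":[0,0,0.6],"twist":[0,0,0],"grip":-1},
  {"translation":[0,0,0.3],"twist":[0,0,0],"grip":-1},
  {"translation":[0,0,0],"twist":[0,0,0],"grip":-1},
])

```text
time_s: 21.68
ee_pos: [495.0, 147.1, 105.1]
tcp_rot: [3.14, -0.001, 1.572]
ft_force: [-0.2, -0.2, -2.2]
gripper_width: 0.73
```

```bash
python3 - <<'E'
from h import *
s=monitor.sense();print(s['ee_pos'],s['ft_force'])
cv2.imwrite("pics/w9.png",vision.snapshot("wrist")[:,:,::-1])
im=vision.snapshot("scene")[:,:,::-1]
cv2.imwrite("pics/s9z.png",cv2.resize(im[130:250,260:400],None,fx=5,fy=5,interpolation=cv2.INTER_CUBIC))
E
```

```text
[495.00416449 147.12852584 105.11801399] [-0.19627662 -0.19549619 -2.23970954]
```

View pics/w9.png

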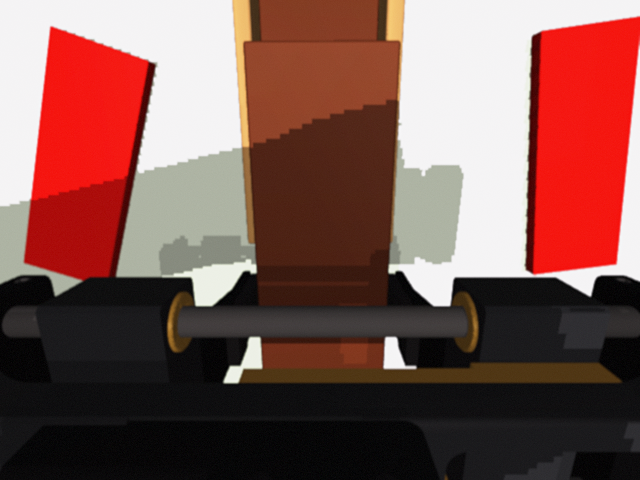

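View pics/s9z.png

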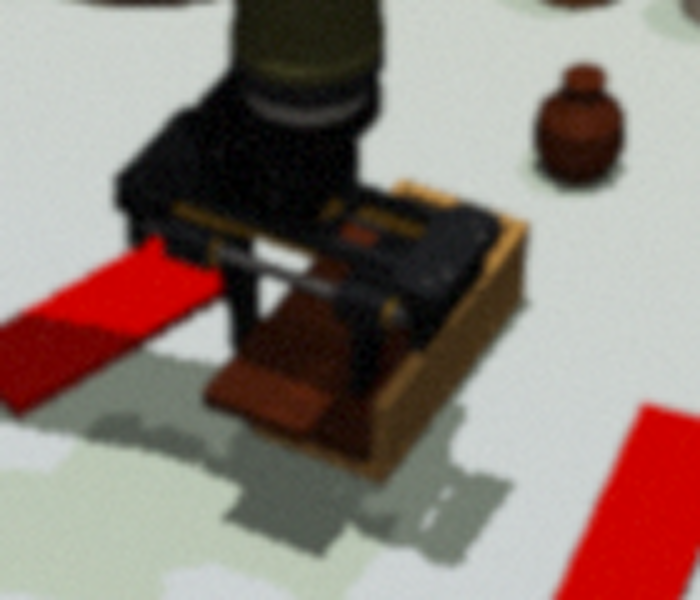

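Emit:
arm_command([
  {"translation":[0,0,0.5],"twist":[0,0,0],"grip":-1},
  {"translation":[0,0,0.8],"twist":[0,0,0],"grip":-1},
  {"translation":[0,-0.3,0.6],"twist":[0,0,0],"grip":-1},
  {"translation":[0.1,-0.6,0.3],"twist":[0,0,0],"grip":-1},
  {"translation":[0.2,-0.8,0],"twist":[0,0,0],"grip":-1},
  {"translation":[0.2,-0.8,0],"twist":[0,0,-0.1],"grip":-1},
  {"translation":[0.2,-0.8,0],"twist":[0,0,-0.1],"grip":-1},
  {"translation":[0.2,-0.8,0],"twist":[0,0,-0.1],"grip":-1},
  {"translation":[0.2,-0.8,0],"twist":[0,0,-0.1],"grip":-1},
  {"translation":[0.2,-0.8,0],"twist":[0,0,-0.1],"grip":-1},
  {"translation":[0.2,-0.8,0],"twist":[0,0,-0.1],"grip":-1},
  {"translation":[0.1,-0.8,0],"twist":[0,0,-0.1],"grip":-1},
])

```text
time_s: 23.28
ee_pos: [534.6, -37.0, 159.0]
tcp_rot: [3.141, 0.0, 1.473]
ft_force: [0.0, -0.2, -1.7]
gripper_width: 0.732
```

Emit:
arm_command([
  {"translation":[0.1,-0.9,0],"twist":[0,0,-0.05],"grip":-1},
  {"translation":[0.1,-0.9,0],"twist":[0,0,0],"grip":-1},
  {"translation":[0.1,-0.9,0],"twist":[0,0,0],"grip":-1},
  {"translation":[0,-0.9,0],"twist":[0,0,0],"grip":-1},
  {"translation":[0,-0.9,0],"twist":[0,0,0],"grip":-1},
  {"translation":[0,-0.8,0],"twist":[0,0,0],"grip":-1},
  {"translation":[0,-0.6,0],"twist":[0,0,0],"grip":-1},
  {"translation":[0,-0.3,0],"twist":[0,0,0],"grip":-1},
  {"translation":[0,0,0],"twist":[0,0,0],"grip":-1},
  {"translation":[0,0,0],"twist":[0,0,0],"grip":-1},
])

```text
time_s: 24.52
ee_pos: [542.0, -189.7, 158.9]
tcp_rot: [-3.141, -0.001, 1.469]
ft_force: [0.1, -0.1, -0.9]
gripper_width: 0.73
```

```bash
python3 - <<'E'
from h import *
s=monitor.sense();print(s['ee_pos'],s['tcp_rot'],s['ft_force'],s['gripper_width'])
np.save('s10.npy',s,allow_pickle=True)
cv2.imwrite("pics/w10.png",vision.snapshot("wrist")[:,:,::-1])
im=vision.snapshot("scene")[:,:,::-1]
cv2.imwrite("pics/s10z.png",cv2.resize(im[200:400,150:390],None,fx=3,fy=3,interpolation=cv2.INTER_CUBIC))
E
```

```text
[ 541.99648827 -189.6662157   158.89080611] [-3.14146216e+00 -6.02162382e-04  1.46858345e+00] [ 0.13080988 -0.10094495 -0.8545756 ] 0.7303488694749568
```

View pics/w10.png

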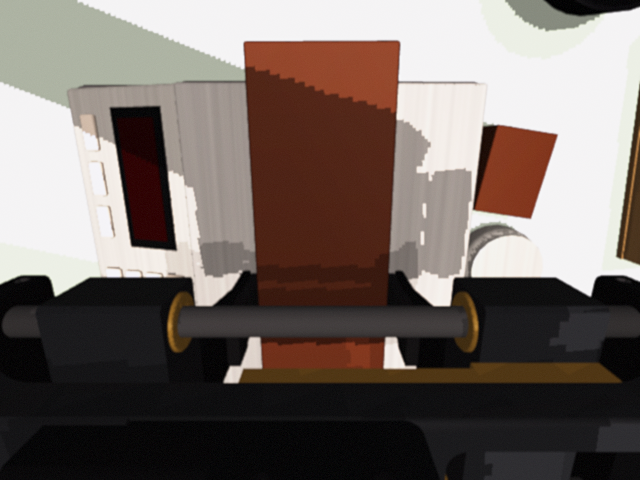

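View pics/s10z.png

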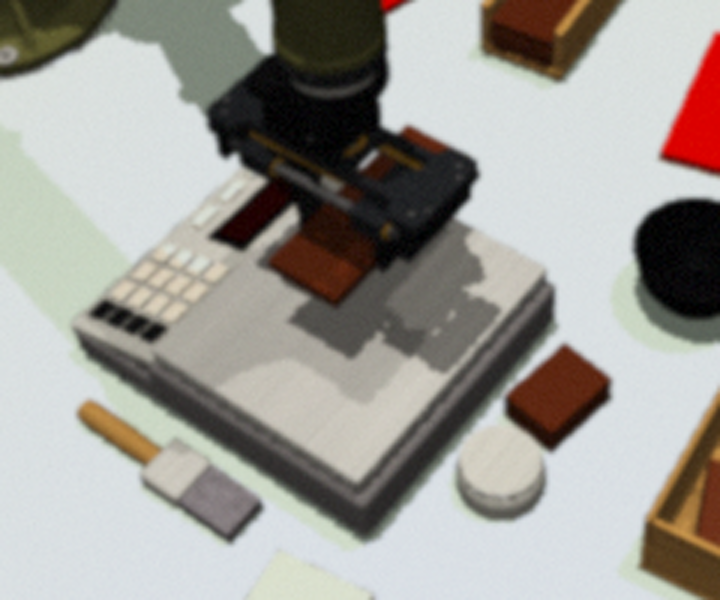

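```bash
python3 - <<'E'
from h import *
s=np.load('s10.npy',allow_pickle=True).item()
A=ray('wrist',(178,83),78,s);B=ray('wrist',(486,84),78,s)
C=ray('wrist',(195,280),78,s); D=ray('wrist',(468,260),78,s)
print(A,B,C,D,np.linalg.norm(B-A))
u=(B-A)/np.linalg.norm(B-A);print('yaw',np.degrees(np.arctan2(u[1],u[0])))
v=np.array([-u[1],u[0],0])
c=(A+B)/2-120*v;print('centre',c)
th=np.radians(-6);print('tcp', c[:2]+np.array([[np.cos(th),-np.sin(th)],[np.sin(th),np.cos(th)]])@np.array([0,-28]))
bk=[ray('wrist',p,158.9-.6,s) for p in [(245,41),(399,41)]];print('blank back',bk)
E
```

```text
[461.61524764 -71.21906706  78.        ] [656.05320697 -91.74887123  78.        ] [ 445.36260141 -204.39296364   78.        ] [ 645.97924683 -209.34764154   78.        ] 195.5187788625815
yaw -6.02726450717156
centre [ 546.2340233  -200.82061423   78.        ]
tcp [ 543.30722632 -228.6672273 ]
blank back [array([521.85010167, -74.85327343, 158.3       ]), array([583.73576428, -81.19609974, 158.3       ])]
```

Emit:
arm_command([
  {"translation":[0.05,-0.5,0],"twist":[0,0,0],"grip":-1},
  {"translation":[0,-0.7,0],"twist":[0,0,0],"grip":-1},
  {"translation":[0,-0.35,0],"twist":[0,0,0],"grip":-1},
  {"translation":[0,0,-0.4],"twist":[0,0,0],"grip":-1},
  {"translation":[0,0,-0.6],"twist":[0,0,0],"grip":-1},
  {"translation":[0,0,-0.6],"twist":[0,0,0],"grip":-1},
  {"translation":[0,0,-0.4],"twist":[0,0,0],"grip":-1},
  {"translation":[0,0,-0.2],"twist":[0,0,0],"grip":-1},
  {"translation":[0,0,0],"twist":[0,0,0],"grip":-1},
  {"translation":[0,0,0],"twist":[0,0,0],"grip":-1},
])

```text
time_s: 25.88
ee_pos: [543.5, -229.6, 104.5]
tcp_rot: [3.141, 0.0, 1.467]
ft_force: [-0.7, 0.9, -1.5]
gripper_width: 0.729
```

Emit:
arm_command([
  {"translation":[0,0,-0.12],"twist":[0,0,0],"grip":-1},
  {"translation":[0,0,-0.12],"twist":[0,0,0],"grip":-1},
  {"translation":[0,0,-0.05],"twist":[0,0,0],"grip":-1},
  {"translation":[0,0,-0.03],"twist":[0,0,0],"grip":-1},
  {"translation":[0,0,-0.03],"twist":[0,0,0],"grip":-1},
])

```text
time_s: 26.5
ee_pos: [543.1, -229.4, 95.2]
tcp_rot: [3.141, 0.0, 1.467]
ft_force: [0.4, -0.4, -2.1]
gripper_width: 0.73
```

Emit:
arm_command([
  {"translation":[0,0,-0.03],"twist":[0,0,0],"grip":-1},
  {"translation":[0,0,-0.03],"twist":[0,0,0],"grip":-1},
])

```text
time_s: 26.75
ee_pos: [543.1, -229.4, 93.8]
tcp_rot: [3.141, 0.0, 1.467]
ft_force: [-0.2, -0.2, -1.0]
gripper_width: 0.731
```

Emit:
arm_command([
  {"translation":[0,0,-0.03],"twist":[0,0,0],"grip":-1},
])

```text
time_s: 26.88
ee_pos: [543.1, -229.4, 93.0]
tcp_rot: [3.141, 0.0, 1.467]
ft_force: [0.2, 0.0, -2.2]
gripper_width: 0.729
```

Emit:
arm_command([
  {"translation":[0,0,-0.03],"twist":[0,0,0],"grip":-1},
])

```text
time_s: 27.0
ee_pos: [543.1, -229.4, 92.2]
tcp_rot: [3.141, 0.0, 1.467]
ft_force: [0.4, -0.6, -1.0]
gripper_width: 0.729
```

Emit:
arm_command([
  {"translation":[0,0,-0.02],"twist":[0,0,0],"grip":-1},
])

```text
time_s: 27.12
ee_pos: [543.1, -229.4, 91.7]
tcp_rot: [3.142, 0.0, 1.467]
ft_force: [0.7, 0.1, -1.8]
gripper_width: 0.728
```

Emit:
arm_command([
  {"translation":[0,0,-0.02],"twist":[0,0,0],"grip":-1},
])

```text
time_s: 27.25
ee_pos: [543.1, -229.4, 91.3]
tcp_rot: [3.141, 0.0, 1.467]
ft_force: [-0.6, 0.1, -1.1]
gripper_width: 0.732
```

Emit:
arm_command([
  {"translation":[0,0,-0.02],"twist":[0,0,0],"grip":-1},
])

```text
time_s: 27.38
ee_pos: [543.1, -229.4, 91.0]
tcp_rot: [3.142, -0.0, 1.467]
ft_force: [-0.3, 0.9, 3.0]
gripper_width: 0.726
```

Emit:
arm_command([
  {"translation":[0,0,0],"twist":[0,0,0],"grip":0.55},
  {"translation":[0,0,0],"twist":[0,0,0],"grip":0.7},
  {"translation":[0,0,0],"twist":[0,0,0],"grip":0.9},
  {"translation":[0,0,0],"twist":[0,0,0],"grip":1},
], squeeze=10)

```text
time_s: 27.88
ee_pos: [543.1, -229.4, 90.8]
tcp_rot: [3.141, 0.0, 1.467]
ft_force: [-0.6, -0.5, 0.1]
gripper_width: 0.962
```

Emit:
arm_command([
  {"translation":[0,0,0.1],"twist":[0,0,0],"grip":1},
  {"translation":[0,0,0.4],"twist":[0,0,0],"grip":1},
  {"translation":[0,0,1],"twist":[0,0,0],"grip":1},
  {"translation":[0,0,1],"twist":[0,0,0],"grip":1},
  {"translation":[0,0,1],"twist":[0,0,0],"grip":1},
  {"translation":[0,-0.5,1],"twist":[0,0,0],"grip":1},
  {"translation":[0,-0.5,0.5],"twist":[0,0,0],"grip":1},
  {"translation":[0,0,0],"twist":[0,0,0],"grip":1},
  {"translation":[0,0,0],"twist":[0,0,0],"grip":1},
])

```text
time_s: 29.0
ee_pos: [542.6, -253.9, 214.7]
tcp_rot: [-3.14, -0.001, 1.467]
ft_force: [0.4, 0.4, 0.4]
gripper_width: 1.001
```

```bash
python3 - <<'E'
from h import *
s=monitor.sense();print(s['ee_pos'],s['tcp_rot'],s['ft_force'],s['gripper_width'],s['time_s'])
np.save('s11.npy',s,allow_pickle=True)
cv2.imwrite("pics/w11.png",vision.snapshot("wrist")[:,:,::-1])
im=vision.snapshot("scene")[:,:,::-1]
cv2.imwrite("pics/s11.png",im)
E
```

```text
[ 542.58804353 -253.85788224  214.66605116] [-3.13991133e+00 -6.85337299e-04  1.46728413e+00] [0.37435    0.36078478 0.449365  ] 1.000687737731853 29.0
```

View pics/w11.png

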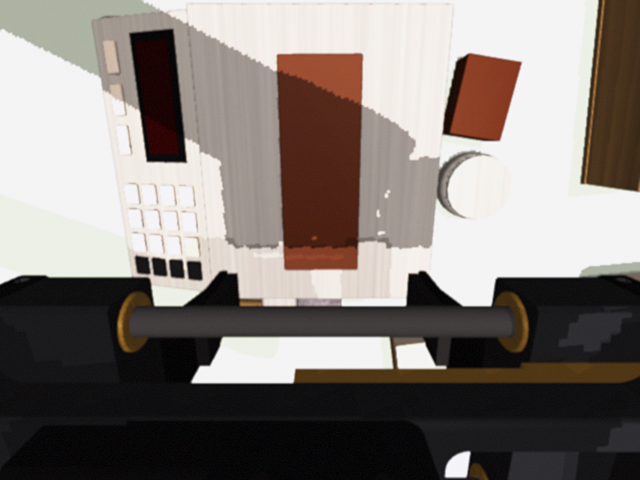

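View pics/s11.png

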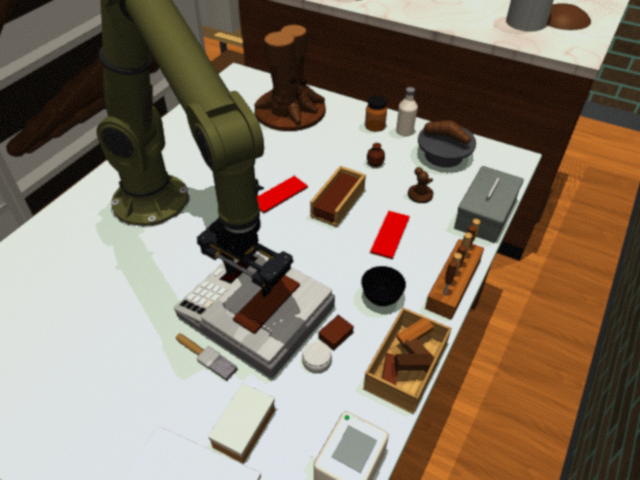

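```bash
python3 - <<'E'
from h import *
s=np.load('s11.npy',allow_pickle=True).item()
p=np.array([ray('wrist',q,78,s) for q in [(187,3),(453,5),(430,298),(210,296)]]);b=np.array([ray('wrist',q,90,s) for q in [(277,53),(362,54),(357,269),(285,269)]])
print(p.mean(0),b.mean(0));d=b.mean(0)-p.mean(0);print(d)
for q in (p,b):
    e=(q[0]+q[1]-q[2]-q[3])/2;print(np.linalg.norm(e),np.degrees(np.arctan2(-e[0],e[1])))
print(order.hand_in())
E
```

```text
[ 545.61140163 -199.67213799   78.        ] [ 545.70610783 -201.62950522   90.        ]
[ 0.0947062  -1.95736723 12.        ]
237.34316925509637 -6.039888857210386
169.12887364528737 -5.628119400377505
the job is handed in; nothing more can be done
None
```

The top rosewood blank is lying flat in the middle of the scale's pan, released, and the job was handed in at about 29 s. The hand-in reports no verdict.

- **Slide:** I pressed on the blank with the closed fingertips at roughly 4–10 N (the first few millimetres were below 7 N). I slid it out until about 72 mm overhung, still lying flat.
- **Grip:** My first grip by the long sides had the fingertips about 13 mm below the blank's underside, so they would have hit the pan first. I lowered the blank gently back onto the stack and regripped it 14 mm higher.
- **Placing:** I then carried it over, lowered it until it touched the pan at about 3 N, and let go.

**Last checks, from the wrist camera:**
- The blank's middle is about 2 mm from the pan's middle (0.1 mm in x, −2.0 mm in y).
- Its length is within about 0.5° of the pan's longer side.
- The gripper was open about 125 mm above the scale, with no force on it.
- In the scene picture the bystanders and the tray look unmoved. I did not measure them.
- During the slide, the second blank's rear edge measured the same to within about 1 mm. The two lowest blanks were not measured.

The fixed top and scene cameras disagreed with the wrist camera by about 4–8 mm at the tray. I trusted the close wrist view there.

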